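# Find the proud spot of a plant saucer with a plunger gauge

### The arm

A 6-joint arm with a two-finger parallel gripper is mounted at the origin on the work surface. World frame = base frame: x ahead of the robot, y to its left, z up, the work surface at z = 0. Lengths are in mm, angles in degrees, forces in N, time in s.
With the tool pointing down it reaches from about 300 to 850 mm from the base axis. Payload 4.2 kg.
Tool frame: the origin (TCP) lies at the centre of the arm's flange, where the gripper is bolted on; the fingertips stand 191 mm ahead of it and the grasp point (between the pads) lies 172 mm ahead of it; z points along the fingers, y is the direction in which the jaws open and shut (so a half turn about z gives the same grasp; the last joint's range is limited). The gripper opens to 91 mm and grips with 3 to 60 N. Pads are 32 mm wide; open, the fingers measure 118 mm over their backs; the gripper's body (76 mm by 178 mm) begins 60 mm behind the grasp point.
Start: joints at [66.692, 18.312, 89.639, -0, 72.044, -1.146], TCP at [216.902, 532.519, 404.776] pointing down, gripper open.
Joint ranges: [-177.97, 177.97], [-48.28, 115.42], [12.27, 149.76], [-77.06, 257.06], [2.81, 150.46], [-146.56, 146.56]. Speed limits (degrees/s): [147.25, 147.25, 180, 180, 180, 180].

### API

Orientations are given as [roll, pitch, yaw] about the fixed x, y, z axes, in that order (R = Rz(yaw) Ry(pitch) Rx(roll)).
In Python, from workcell import status, vision, ticket gives the robot as it stands.
- The arm moves only by the shell command python3 -m jog 'ROWS' [FORCE]. ROWS is JSON, a list of rows, each a list of 7 numbers: the finger opening in m, from 0 to 0.0912, then the shift along the tool's x, y, z in m, then the turn, a rotation vector about the tool's x, y, z in rad. A call has 1 to 12 rows; each row shifts and turns the commanded pose from where the row before left it, along the tool's axes as they then stand; what a row does not reach is not made up. A row lasts 1/8 s, in which the tool goes at most 62.5 mm and 10.7 degrees, less where a joint would pass 70% of its speed; a pose out of reach is approached as far as the arm can. A call with a gripper value outside its range is refused whole. The fingers move at their own pace and stop on an object; FORCE is the grip in N (left out, the last holds). Time passes only in rows, so rows that do not move let the fingers close. It gives the time, the measured TCP pose, the force and the opening at its end, in the units of the state.
- status.state(): the state, without advancing time (a new reading comes with each control period).
- vision.grab_frame(name): name is "scene" or "top" or "wrist"; returns a dict with "color" (400x640x3 uint8, blue, green, red), "depth" (400x640 float32, mm along the optical axis (not along the pixel's ray), 0 where there is no reading), "fov_y" (degrees; the focal length in pixels is half the picture's height over the tangent of half this angle, whatever the lens; pixels are square), "cx", "cy" (the principal point, pixels), "pose" (4x4, takes a point from camera to world coordinates). Camera axes: x right, y down, z forward; pixel columns grow to the right and rows downward; lengths in mm; the calibration is good to about 2 mm. A picture is of the moment at which its call begins.
- ticket.job_done(): hands the job in, once; it reports no verdict.
Trained networks look in the newest picture that a camera, given by its name, has taken for a name from the list of things; names that differ only in an ending like _2 or _b are one class to them, and where a whole thing is asked for, a point or a joint stands for the part that bears it (a point fixed in the world has none). Each returns a list of dicts, best first, with "p" (0 to 1); they miss things now and then, are a little off and sometimes report something else, mostly with a low value. They report only what shows in the picture. A call takes as long as a camera call.
- vision.find_in(camera, label): "location" ([x, y, z] in mm, in world coordinates, good to about 4 mm: the middle of the surface that is visible of it).
- vision.silhouettes(camera, label): "pixels" (400x640 bool, what is visible of it).
The state is a dict: "time_s": time; "qpos": joint angles; "qvel": joint speeds; "effort": joint torques, N m; "ee_pos": TCP position; "ee_rot": TCP orientation; "force": force on the tool from outside, world axes, zero at the start; "torque": the same for the moment, N m; "gripper_width": finger opening in mm.
Only numpy, scipy, OpenCV 4.12 (cv2) and the standard library are available. Lean on these libraries where they do the work, as an engineer would, in place of code of your own. Each camera call takes 0.05 s, during which the arm holds its last target.

### The job

Slide the plunger gauge up until its plunger is pressed lightly on the saucer's edge, never so far that it is driven to the end of its travel, even when a proud spot passes. Then turn the banding wheel by its crank knob through at least one whole turn while watching the gauge, bring the proudest spot of the edge (where the plunger is pushed back farthest) to the plunger, and leave it there with the plunger still resting on it, ready for sanding. Leave the other things on the table and the base plate where they are.

Things in the scene. Friction and masses are not known exactly. Their poses are not given: they have to be found in the camera images.
- rig: dark steel base plate 190 x 390 x 12 that carries the banding wheel and the gauge slide, fixed to the table. Origin: on the table under the wheel's axis. x and y lie along the plate's short and long sides, z up; the gauge stands on the +y side of the wheel and slides along y, towards the wheel being -y. The plate reaches from y -110 to y +280.
- wheel_axis (a point): point on the wheel's vertical axis at the plunger's height, 68 above the table. The wheel, its crank and the saucer clamped on it turn together about this axis.
- saucer_top (a point): centre of the saucer's flat top (86 above the table), on the axis. Upside-down terracotta saucer, edge 56 to 80 above the table, nominal radius 75, concentric, but with one proudest spot 4 mm beyond 75 and two lesser ones at most 2 mm beyond, each 25 to 45 degrees wide, rounded. Where they lie is unknown; at the start the proudest is at least 40 degrees away from the plunger.
- crank_knob (a point): centre of the black crank knob, an upright sleeve 20 in diameter, 36 high (106 to 142 above the table), spinning freely on its post at radius 45 from the wheel's axis, on a flat bar (top at 101) above the saucer. Gripped from above it can be led round; the wheel needs 3 to 6 N at the knob and stays where left. Around it only the gauge's square knob (124) is higher than 101.
- crank (a joint): angle of the wheel with crank and saucer, rad, 0 at the start, growing counter-clockwise seen from above; may be turned either way, up to about two turns.
- gauge_knob (a point): point in the upper part of the gauge's square black upright knob (20 x 20, sides along the rig's x and y, 44 to 124 above the table; this point at 105). It stands 126 behind (+y of) the free plunger tip. Hold it to slide the gauge; the slide rubs with about 5.5 N, stays where left and moves up to 45 mm towards the wheel from its farthest-out place.
- plunger: the gauge's steel plunger; origin at the very front of its round tip (ball 8 in diameter), pointing along the rig's -y at the wheel's axis, 68 above the table. At the start 10 to 27 mm short of the saucer. It springs back up to 10 mm into the gauge: 1 N to start, 3.5 N at 10 mm. Touching, its distance from the wheel's axis is the saucer's radius there.
- needle (a joint): reading of the gauge, the needle on the white dial (67 diameter) on top of it, rad: 0 with the plunger free (needle pointing away from the wheel), growing clockwise from above by 0.2 per mm that the plunger is pushed back; 2.0 is the end of travel. Six marks, 0.4 (2 mm) apart. Pressed 2 to 4 mm on an ordinary place of the edge, it keeps touch and travel all round.
- pot_a: yellow plastic planter bowl with zigzag rim, 104 wide, 70 high; bystander
- pot_b: second such planter bowl; bystander
- seed_jar: round jar, 64 diameter, 95 high; bystander
- brush: hand brush lying on the table; bystander
- sander: cork sanding block 30 x 55 x 22 lying on the steel base plate beside the gauge; bystander
- tin: small round tin, 34 diameter, 32 high, on the base plate beside the gauge; bystander

How it is judged (in metres and radians):
On the way, in this order (a step that is already met when the one before it is completed fails the run):
1. the plunger is pressed on the saucer's edge (contact force between plunger and anything else above 0.8 N), for 0.2 s.
2. the wheel has been turned one whole turn (at least 6.0 rad from the start) with the plunger pressed on it (contact force between plunger and anything else above 0.3 N and (value of joint crank above 6 rad or value of joint crank below -6 rad)).
At the end, for the whole second after the job is handed in: The wheel is at rest, released, with the saucer's proudest spot under the plunger: the plunger is pressed on the edge with more than 0.5 N and its tip stands 78 to 81 mm from the wheel's axis (within 1 mm of the proudest, 79 mm; about 10 degrees either side) (contact force between plunger and anything else above 0.5 N and horizontal distance between plunger and wheel_axis between 0.078 and 0.081 m and velocity of joint crank between -0.05 and 0.05 rad/s); the robot touches nothing.
It fails at once if the plunger is driven to the end of its travel (past 9.3 mm) (value of joint needle above 1.86 rad).
It fails at once if the plunger is loaded with more than 8 N (contact force between plunger and anything else above 8 N).
It fails at once if a bystander is shifted more than 30 mm (distance of any of pot_a, pot_b, seed_jar, brush, sander, tin from where it was at the start of the episode above 0.03 m).
It also fails if it takes over 69 s, if anything falls off the work surface, if the arm or the gripper's body presses on something with over 40 N, if the wrist force passes 120 N, or if a joint passes its speed limit or range.

## Working session

There is one attempt and no reset: what is moved stays moved. The work goes in short steps, Python scripts to look and compute and a shell command to move; the robot and the scene stay as the last step left them, time stands still between calls to the robot, and variables do not carry over. Pictures are saved under pics/ and viewed, and the job is handed in when it is done.

```bash
ls; mkdir -p pics; python3 - <<'E'
from workcell import status, vision
import cv2,numpy as np
s=status.state();print(s)
for c in ["scene","top","wrist"]:
    f=vision.grab_frame(c);cv2.imwrite(f"pics/{c}0.png",f["color"]);print(c,f["fov_y"],f["cx"],f["cy"],np.round(f["pose"],3).tolist())
    for l in ["rig","crank_knob","gauge_knob","saucer_top","plunger","needle","pot_a","seed_jar","brush","sander","tin"]:
        r=vision.find_in(c,l)
        print(c,l,[(np.round(d["location"]).tolist(),round(d["p"],2)) for d in r[:2]])
print(status.state()["time_s"])
E
```

```text
pics
{'time_s': 0.0, 'qpos': array([ 6.66936289e+01,  1.83512254e+01,  8.97071798e+01,  6.83773843e-04,
        7.20441173e+01, -1.14615288e+00]), 'qvel': array([-0.0607242 , -0.02079723, -0.01335603, -0.01117389,  0.01853726,
       -0.03276519]), 'effort': array([ 2.32272010e-03, -4.12469745e+01, -2.31974316e+01,  7.28566409e-02,
        4.56793921e-02, -1.38885666e-04]), 'ee_pos': array([216.81996337, 532.36668734, 403.91890869]), 'ee_rot': array([-1.79897511e+02, -2.70069887e-03,  1.57839568e+02]), 'force': array([ 0.17782005, -0.97786084, -0.21683672]), 'torque': array([ 0.03745985, -0.01480506,  0.03297248]), 'gripper_width': 91.1797223464138}
scene 48.44516410268195 320.16491208296713 205.66774012723826 [[0.743, 0.45, -0.495, 1136.463], [0.669, -0.48, 0.567, -710.42], [0.018, -0.753, -0.658, 939.951], [0.0, 0.0, 0.0, 1.0]]
scene rig [([542.0, 31.0, 14.0], 0.58)]
scene crank_knob [([506.0, -114.0, 132.0], 0.45)]
scene gauge_knob []
scene saucer_top [([538.0, 30.0, 10.0], 0.87)]
scene plunger []
scene needle []
scene pot_a [([579.0, -494.0, 50.0], 0.71), ([493.0, 489.0, 55.0], 0
[... 592 characters left out ...]
er_top [([491.0, 72.0, 12.0], 0.87)]
top plunger []
top needle []
top pot_a [([488.0, 495.0, 51.0], 0.77), ([570.0, -496.0, 54.0], 0.69)]
top seed_jar [([396.0, -429.0, 94.0], 0.89)]
top brush [([486.0, 343.0, 15.0], 0.94)]
top sander [([573.0, 73.0, 34.0], 0.73)]
top tin [([445.0, 74.0, 43.0], 0.45)]
wrist 60.254807074224814 314.5847865919277 201.08253240612362 [[0.377, 0.889, 0.261, 144.191], [0.926, -0.362, -0.105, 562.841], [0.001, 0.282, -0.96, 384.317], [0.0, 0.0, 0.0, 1.0]]
wrist rig []
wrist crank_knob []
wrist gauge_knob []
wrist saucer_top []
wrist plunger []
wrist needle []
wrist pot_a []
wrist seed_jar []
wrist brush [([393.0, 346.0, 12.0], 0.86)]
wrist sander []
wrist tin []
1.8
```

View pics/top0.png

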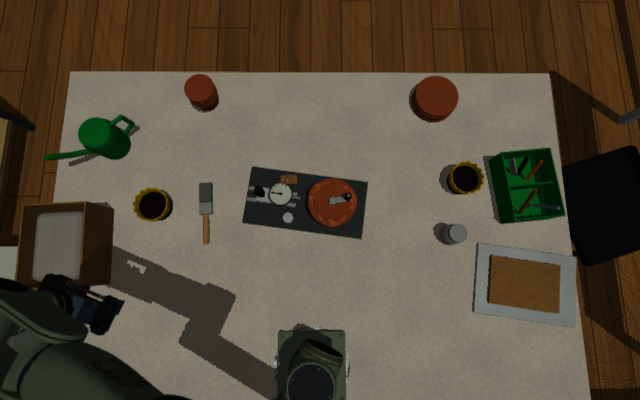

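View pics/scene0.png

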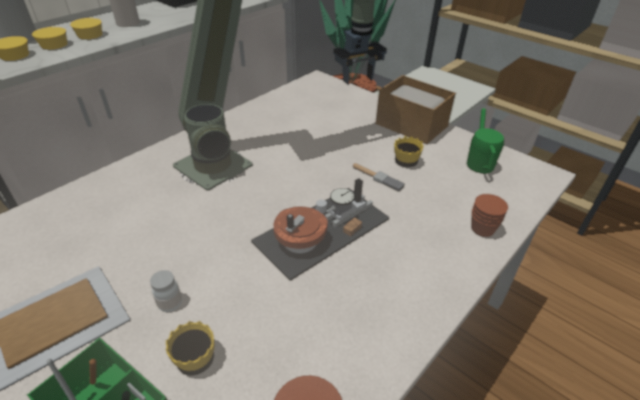

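```bash
cat > h.py <<'E'
import numpy as np,cv2
from workcell import status,vision
from scipy.spatial.transform import Rotation as R
def ray(f,u,v,z):
    fl=200/np.tan(np.radians(f["fov_y"]/2))
    d=f["pose"][:3,:3]@np.array([(u-f["cx"])/fl,(v-f["cy"])/fl,1.]);o=f["pose"][:3,3]
    return o+d*(z-o[2])/d[2]
def proj(f,p):
    fl=200/np.tan(np.radians(f["fov_y"]/2))
    q=f["pose"][:3,:3].T@(np.asarray(p,float)-f["pose"][:3,3])
    return q[0]/q[2]*fl+f["cx"],q[1]/q[2]*fl+f["cy"]
E
python3 - <<'E'
from h import *
f=vision.grab_frame("top")
c=f["color"][150:255,230:390]
cv2.imwrite("pics/topz.png",cv2.resize(c,None,fx=5,fy=5,interpolation=cv2.INTER_CUBIC))
b=f["color"].astype(int)
for (u,v,z) in [(251,167,12),(367,182,12),(361,238,12),(243,222,12),(332,202,86),(349,197,142),(281,194,90),(258,190,124)]:
    print(u,v,np.round(ray(f,u,v,z)), f["depth"][v,u])
E
```

```text
251 167 [620. 203.  12.] 1235.2802
367 182 [ 569. -182.   12.] 1213.3169
361 238 [ 384. -158.   12.] 1183.7156
243 222 [436. 223.  12.] 1185.7325
332 202 [489. -62.  86.] 1114.8737
349 197 [ 494. -109.  142.] 1074.6738
281 194 [513.  94.  90.] 1114.313
258 190 [519. 159. 124.] 1091.9268
```

View pics/topz.png

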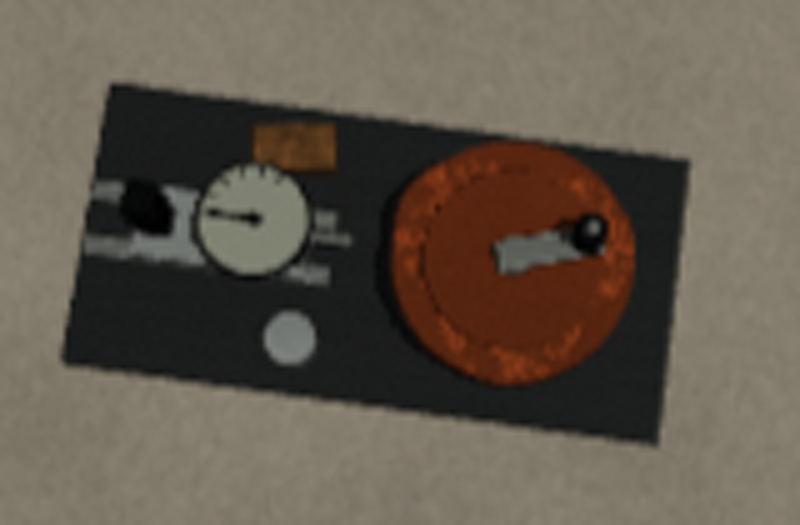

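```bash
python3 -m jog '[[0.06,-0.045,-0.034,0,0,0,0],[0.06,-0.045,-0.034,0,0,0,0],[0.06,-0.045,-0.034,0,0,0,0],[0.06,-0.045,-0.034,0,0,0,0],[0.06,-0.045,-0.034,0,0,0,0],[0.06,-0.045,-0.034,0,0,0,0],[0.06,-0.045,-0.034,0,0,0,0],[0.06,-0.045,-0.034,0,0,0,0],[0.06,-0.045,-0.034,0,0,0,0],[0.06,-0.045,-0.034,0,0,0,0],[0.032,0,0,0,0,0,-0.128],[0.032,0,0,0,0,0,-0.128]]' 15
python3 - <<'E'
from h import *
s=status.state();print(s["time_s"],s["ee_pos"],s["ee_rot"])
f=vision.grab_frame("wrist");cv2.imwrite("pics/w1.png",f["color"]);np.savez("w1.npz",**f)
for l in ["crank_knob","gauge_knob","plunger","saucer_top","needle"]:
    print(l,[(np.round(d["location"],1).tolist(),round(d["p"],2)) for d in vision.find_in("wrist",l)[:2]])
E
```

```text
time_s: 3.35
ee_pos: [505.8, 46.9, 404.6]
ee_rot: [180.0, -0.0, 172.6]
force: [0.5, 0.6, -0.9]
gripper_width: 42.7
3.35 [505.76083357  46.90565015 404.59794842] [ 1.79991388e+02 -1.44837090e-02  1.72628739e+02]
crank_knob [([495.0, -99.2, 136.6], 0.82), ([487.8, 88.1, 15.4], 0.6)]
gauge_knob [([515.9, 101.3, 101.7], 0.69), ([514.6, 105.4, 97.5], 0.55)]
plunger [([508.6, 46.7, 70.1], 0.62)]
saucer_top [([485.8, 85.1, 11.9], 0.55)]
needle [([517.0, 101.5, 97.6], 0.66)]
```

View pics/w1.png

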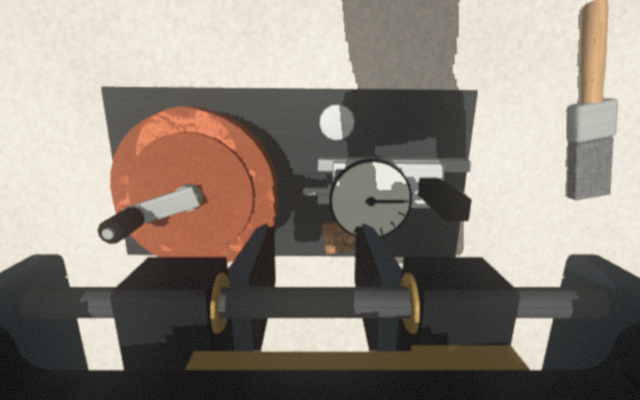

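```bash
cat >> h.py <<'E'
def cloud(f):
    fl=200/np.tan(np.radians(f["fov_y"]/2)); d=f["depth"].astype(float)
    v,u=np.mgrid[:400,:640]
    P=np.stack([(u-f["cx"])/fl*d,(v-f["cy"])/fl*d,d],-1)
    return P@f["pose"][:3,:3].T+f["pose"][:3,3]
E
python3 - <<'E'
from h import *
f=dict(np.load("w1.npz")); f["fov_y"]=float(f["fov_y"])
P=cloud(f);z=P[...,2];ok=f["depth"]>0
c=f["color"].astype(int)
# plate: dark, z 8..16
m=ok&(abs(z-12)<5)&(c.sum(2)<200)
mm=m.copy();mm[:,:90]=0;mm[250:]=0
mm=cv2.morphologyEx(mm.astype(np.uint8),cv2.MORPH_OPEN,np.ones((3,3)))>0
r=cv2.minAreaRect(P[mm][:,:2].astype(np.float32));print("plate",r,z[mm].mean())
# far edge fit (top row of plate)
pts=[]
for u in range(115,340,5):
    v=np.where(mm[:,u])[0]
    if len(v): pts.append(P[v[0],u,:2])
pts=np.array(pts);print("edge fit",np.polyfit(pts[:,1],pts[:,0],1),pts[0],pts[-1])
# saucer top disc z 83..90
s=ok&(abs(z-86)<3)&(c[...,2]>c[...,0]+40)
q=P[s][:,:2].astype(np.float32);print("saucer top",cv2.minEnclosingCircle(q),np.median(z[s]))
for lo,hi,b in [(115,160,(60,160,200,280)),(108,140,(400,490,160,240)),(85,110,(325,415,155,245))]:
    k=np.zeros_like(ok);k[b[2]:b[3],b[0]:b[1]]=1;k&=ok&(z>lo)&(z<hi)
    print(b,k.sum(),P[k].min(0),P[k].max(0),np.median(P[k],0))
E
```

```text
plate ((511.26531982421875, 82.96726989746094), (259.82135009765625, 178.6065216064453), 82.79589080810547) 11.773749365969364
edge fit [  1.01324054 459.63268199] [428.85790682 -37.34668748] [507.67314616  64.47959234]
saucer top ((495.46234130859375, -64.12210845947266), 56.52914047241211) 85.62520483059905
(60, 160, 200, 280) 983 [ 493.22813279 -118.20839909  115.13344953] [512.81936385 -97.61011858 146.42690809] [ 500.96639945 -103.00580864  139.98278864]
(400, 490, 160, 240) 830 [514.88876786 148.86369516 108.05862108] [536.20462689 170.52315339 126.16027361] [523.61718356 157.39640301 123.24728226]
(325, 415, 155, 245) 4993 [481.03490753  58.81865105  91.3987242 ] [552.10650396 130.28108846 102.89122182] [513.61326156  95.58303363  98.30486037]
```

```bash
python3 -m jog '[[0.032,-0.0025,0.057,0,0,0,0],[0.032,-0.0025,0.057,0,0,0,0],[0.032,0,0,0.03,0,0,0],[0.032,0,0,0.03,0,0,0],[0.032,0,0,0,0,0,0]]' 15
python3 - <<'E'
from h import *
s=status.state();print(s["time_s"],s["ee_pos"],s["ee_rot"],s["force"])
f=vision.grab_frame("wrist");cv2.imwrite("pics/w2.png",f["color"]);np.savez("w2.npz",**f)
P=cloud(f);z=P[...,2];ok=f["depth"]>0
k=ok&(z>112)&(z<130)&(abs(P[...,0]-525)<22)&(abs(P[...,1]-159)<22)
print(k.sum(),P[k].min(0),P[k].max(0),np.median(P[k],0))
print(proj(f,s["ee_pos"]-[0,0,172]))
E
```

```text
time_s: 4.28
ee_pos: [524.5, 160.5, 342.8]
ee_rot: [-179.9, -0.3, 172.5]
force: [-0.5, 0.3, 0.8]
gripper_width: 31.9
4.275 [524.47119242 160.50032287 342.78557858] [-179.88561163   -0.27574492  172.50467052] [-0.45074565  0.29407635  0.77560797]
1096 [514.37991988 149.691943   112.0039979 ] [536.23718406 170.98282829 125.60552111] [523.43936476 160.38030123 123.34244121]
(np.float64(314.26140715779707), np.float64(269.98088944963945))
```

View pics/w2.png

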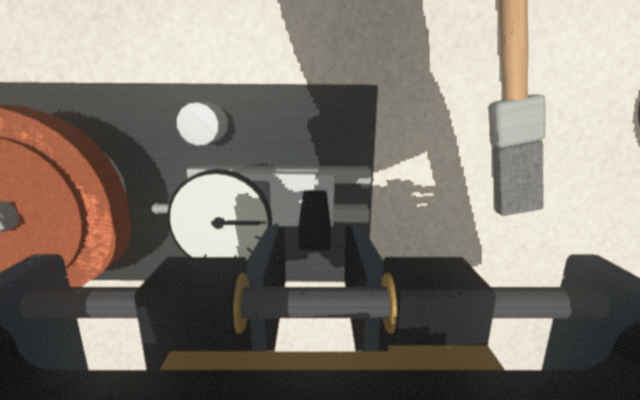

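```bash
python3 -m jog '[[0.032,0,0,0.03,0,0,0],[0.032,0,0,0.023,0,0,0],[0.032,0,0,0,0,0,0],[0.015,0,0,0,0,0,0],[0.015,0,0,0,0,0,0],[0.015,0,0,0,0,0,0],[0.015,0,0,0,0,0,0]]' 25
python3 - <<'E'
from h import *
s=status.state();print(s["time_s"],s["ee_pos"],s["ee_rot"],s["force"],s["gripper_width"])
f=vision.grab_frame("wrist");cv2.imwrite("pics/w3.png",f["color"]);np.savez("w3.npz",**f)
E
```

```text
time_s: 5.2
ee_pos: [525.8, 160.0, 293.6]
ee_rot: [180.0, 0.2, 172.5]
force: [-0.4, -2.7, 5.7]
gripper_width: 19.9
5.2 [525.82829786 160.03978261 293.57084237] [179.96267357   0.20207402 172.49672369] [-0.43862119 -2.67688411  5.74070522] 19.94185032164092
```

View pics/w3.png

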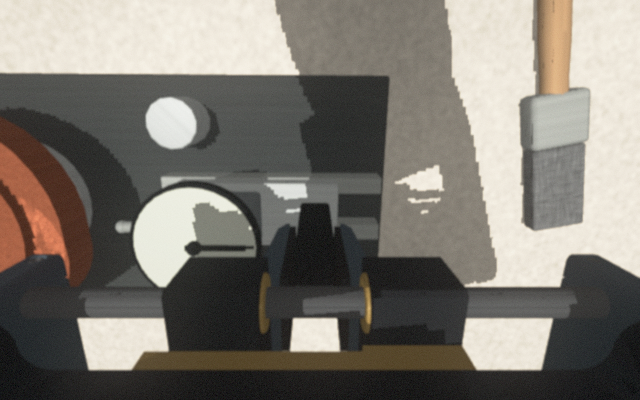

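```bash
python3 -m jog '[[0.015,0,-0.005,0,0,0,0],[0.015,0,-0.005,0,0,0,0],[0.015,0,-0.005,0,0,0,0],[0.015,0,-0.004,0,0,0,0],[0.015,0,0,0,0,0,0],[0.015,0,0,0,0,0,0]]' 25
python3 - <<'E'
from h import *
s=status.state();print(s["time_s"],s["ee_pos"],s["ee_rot"],s["force"],s["gripper_width"])
out=[]
f=vision.grab_frame("wrist");np.savez("w4.npz",**f)
a=f["color"];t=vision.grab_frame("top")["color"][150:255,230:390];sc=vision.grab_frame("scene")["color"][160:260,250:410]
cv2.imwrite("pics/w4.png",np.hstack([cv2.resize(a,(480,300)),cv2.resize(sc,(320,200)) if 0 else cv2.resize(np.vstack([t,sc[:,:160]]),(320,300))]))
E
```

```text
time_s: 6.0
ee_pos: [523.4, 142.3, 293.6]
ee_rot: [179.8, 0.2, 172.5]
force: [0.5, 4.4, 6.5]
gripper_width: 19.5
6.0 [523.38683473 142.29013058 293.57777739] [179.78779465   0.20472856 172.45784231] [0.5332794  4.43230283 6.5118584 ] 19.47261274833334
```

View pics/w4.png

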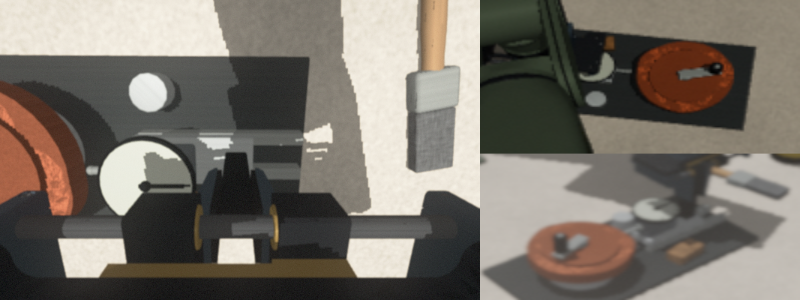

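```bash
python3 -m jog '[[0.015,0,-0.002,0,0,0,0],[0.015,0,-0.002,0,0,0,0],[0.015,0,-0.002,0,0,0,0],[0.015,0,0,0,0,0,0],[0.015,0,0,0,0,0,0]]' 25
python3 - <<'E'
from h import *
s=status.state();print(s["time_s"],s["ee_pos"],s["force"],s["gripper_width"])
f=vision.grab_frame("wrist");np.savez("w5.npz",**f)
cv2.imwrite("pics/w5.png",cv2.resize(f["color"][150:300,60:300],None,fx=3,fy=3,interpolation=cv2.INTER_CUBIC))
E
```

```text
time_s: 6.78
ee_pos: [522.6, 136.6, 293.6]
ee_rot: [179.8, 0.2, 172.5]
force: [-0.3, 4.1, 5.5]
gripper_width: 19.4
6.775 [522.57979935 136.56363375 293.57830332] [-0.32929827  4.10912892  5.45428831] 19.437315365888875
```

View pics/w5.png

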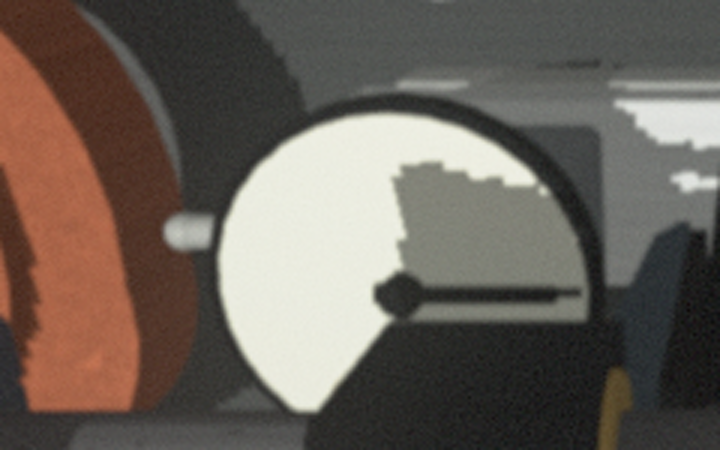

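```bash
python3 -m jog '[[0.015,0,-0.0015,0,0,0,0],[0.015,0,-0.0015,0,0,0,0],[0.015,0,0,0,0,0,0],[0.015,0,0,0,0,0,0]]' 25
python3 - <<'E'
from h import *
s=status.state();print(s["time_s"],s["ee_pos"],s["force"],s["gripper_width"])
f=vision.grab_frame("wrist");np.savez("w5.npz",**f)
cv2.imwrite("pics/w6.png",cv2.resize(f["color"][150:300,60:300],None,fx=3,fy=3,interpolation=cv2.INTER_CUBIC))
E
```

```text
time_s: 7.32
ee_pos: [522.2, 133.7, 293.6]
ee_rot: [179.7, 0.2, 172.5]
force: [0.2, 6.4, 6.0]
gripper_width: 19.4
7.325 [522.1926576  133.67702018 293.56970476] [0.20412921 6.35943916 6.04442406] 19.371454192561398
```

View pics/w6.png

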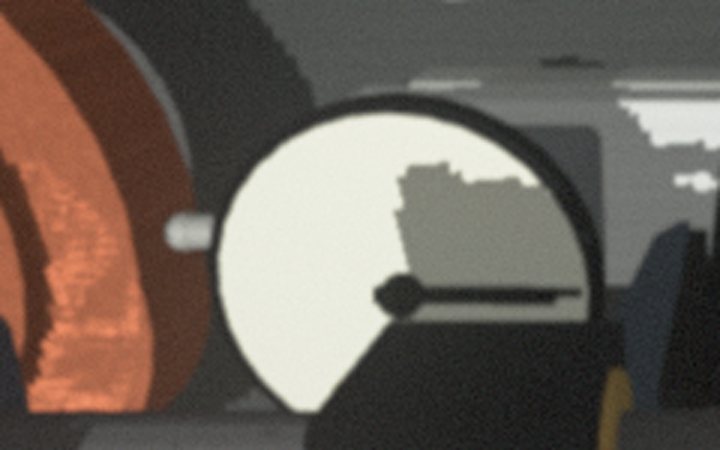

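```bash
python3 -m jog '[[0.015,0,-0.001,0,0,0,0],[0.015,0,-0.001,0,0,0,0],[0.015,0,0,0,0,0,0],[0.015,0,0,0,0,0,0]]' 25
python3 - <<'E'
from h import *
s=status.state();print(s["time_s"],s["ee_pos"],s["force"],s["gripper_width"])
f=vision.grab_frame("wrist");np.savez("w5.npz",**f)
cv2.imwrite("pics/w7.png",cv2.resize(f["color"][150:300,60:300],None,fx=3,fy=3,interpolation=cv2.INTER_CUBIC))
E
```

```text
time_s: 7.88
ee_pos: [521.9, 131.9, 293.6]
ee_rot: [179.7, 0.2, 172.4]
force: [-0.5, 7.5, 5.6]
gripper_width: 20.1
7.875 [521.94004058 131.93244286 293.58155545] [-0.54043587  7.48406655  5.56507609] 20.143914688065145
```

View pics/w7.png

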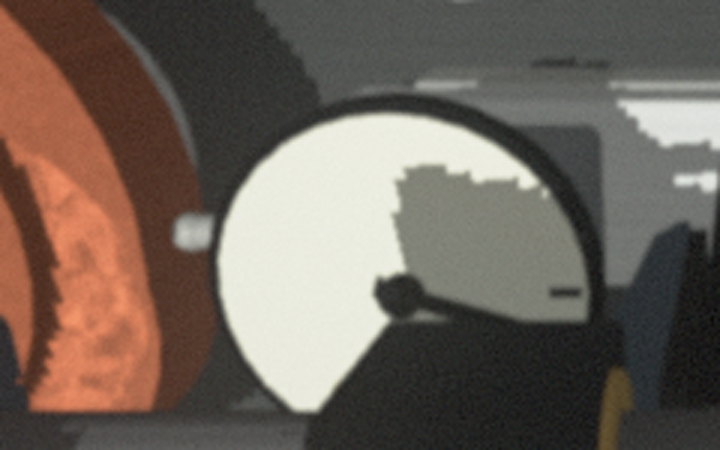

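```bash
python3 -m jog '[[0.015,0,-0.001,0,0,0,0],[0.015,0,-0.001,0,0,0,0],[0.015,0,0,0,0,0,0],[0.015,0,0,0,0,0,0]]' 25
python3 - <<'E'
from h import *
s=status.state();print(s["time_s"],s["ee_pos"],s["force"],s["gripper_width"])
f=vision.grab_frame("wrist");np.savez("w5.npz",**f)
cv2.imwrite("pics/w8.png",cv2.resize(f["color"][150:300,60:300],None,fx=3,fy=3,interpolation=cv2.INTER_CUBIC))
E
```

```text
time_s: 8.43
ee_pos: [521.7, 130.1, 293.6]
ee_rot: [179.7, 0.2, 172.4]
force: [-0.2, 6.0, 6.9]
gripper_width: 20.0
8.425 [521.69623257 130.06408407 293.5840136 ] [-0.20270077  5.98704787  6.87193407] 20.03436584383591
```

View pics/w8.png

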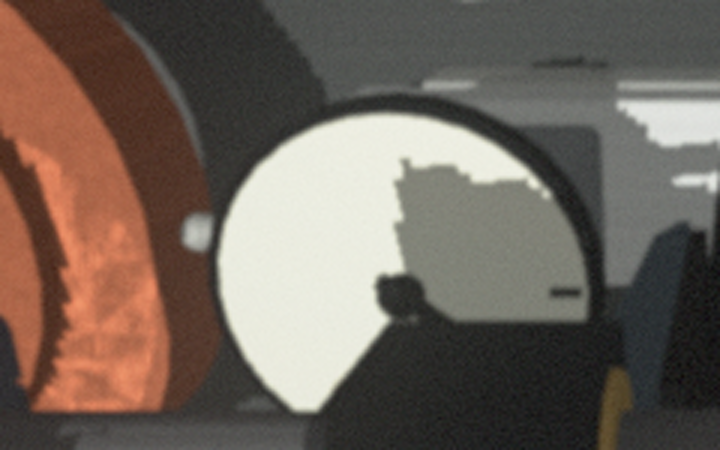

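```bash
python3 -m jog '[[0.03,0,0,0,0,0,0],[0.03,0,0,0,0,0,0],[0.03,0,0,-0.03,0,0,0],[0.04,0,0,-0.04,0,0,0],[0.05,0,-0.02,0,0,0,0],[0.05,0,-0.05,0,0,0,0],[0.05,0,-0.03,0,0,0,0],[0.05,0,0,0,0,0,0]]' 15
python3 - <<'E'
from h import *
s=status.state();print(s["time_s"],s["ee_pos"],s["ee_rot"],s["force"],s["gripper_width"])
f=vision.grab_frame("wrist");np.savez("w9.npz",**f)
cv2.imwrite("pics/w9.png",f["color"])
P=cloud(f);z=P[...,2];ok=f["depth"]>0
k=ok&(z>134)&(z<150)&(P[...,1]<-70)&(P[...,1]>-140)
print(k.sum(),P[k].min(0),P[k].max(0),np.median(P[k],0))
c=f["color"].astype(int)
m=ok&(abs(z-86)<3)&(c[...,2]>c[...,0]+40)
print(cv2.minEnclosingCircle(P[m][:,:2].astype(np.float32)))
print([(np.round(d["location"],1).tolist(),round(d["p"],2)) for d in vision.find_in("wrist","crank_knob")[:2]])
E
```

```text
time_s: 9.48
ee_pos: [507.2, 27.3, 360.6]
ee_rot: [-180.0, -0.1, 172.3]
force: [-0.3, -0.1, 0.5]
gripper_width: 50.3
9.475 [507.1904978   27.28593841 360.63916823] [-1.79958474e+02 -1.45565599e-01  1.72300360e+02] [-0.30439067 -0.05262296  0.45764592] 50.297824509293136
899 [ 493.18646174 -118.02222466  134.04324929] [512.95026337 -97.573588   145.77589882] [ 501.64197036 -105.18075966  141.40423954]
((495.4007568359375, -63.985965728759766), 56.4029655456543)
[([498.1, -99.6, 137.4], 0.59)]
```

View pics/w9.png

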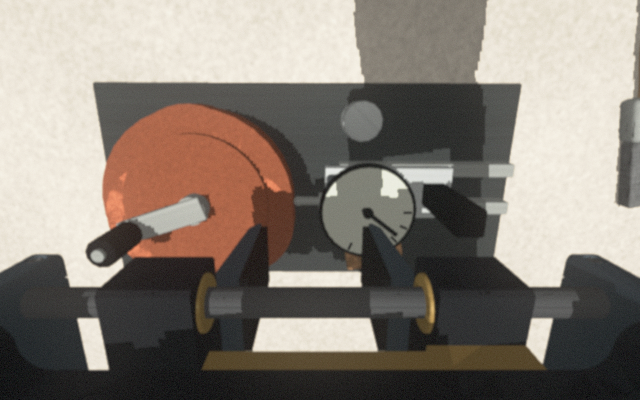

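```bash
python3 -m jog '[[0.05,-0.0045,-0.045,0,0,0,0],[0.05,-0.0045,-0.045,0,0,0,0],[0.05,-0.0049,-0.0445,0,0,0,0],[0.05,0,0,0,0,0,0.159],[0.05,0,0,0,0,0,0.159],[0.05,0,0,0,0,0,0.159],[0.05,0,0,0,0,0,0]]' 15
python3 - <<'E'
from h import *
s=status.state();print(s["time_s"],s["ee_pos"],s["ee_rot"],s["force"],s["gripper_width"])
f=vision.grab_frame("wrist");np.savez("w10.npz",**f)
cv2.imwrite("pics/w10.png",f["color"])
P=cloud(f);z=P[...,2];ok=f["depth"]>0
k=ok&(z>134)&(z<150)&(P[...,1]<-80)&(P[...,1]>-130)&(abs(P[...,0]-503)<25)
print(k.sum(),P[k].min(0),P[k].max(0),np.median(P[k],0))
E
```

```text
time_s: 10.45
ee_pos: [504.5, -105.0, 361.3]
ee_rot: [180.0, -0.0, 145.4]
force: [0.7, 0.1, -0.3]
gripper_width: 50.2
10.45 [ 504.50080004 -105.00710234  361.29851591] [ 1.79998150e+02 -4.51111066e-02  1.45352419e+02] [ 0.73652726  0.13573783 -0.27991788] 50.15799709872076
811 [ 493.14414178 -117.99707582  134.0133671 ] [512.67319035 -98.50172609 146.41209284] [ 501.43170711 -107.1614259   141.62753038]
```

View pics/w10.png

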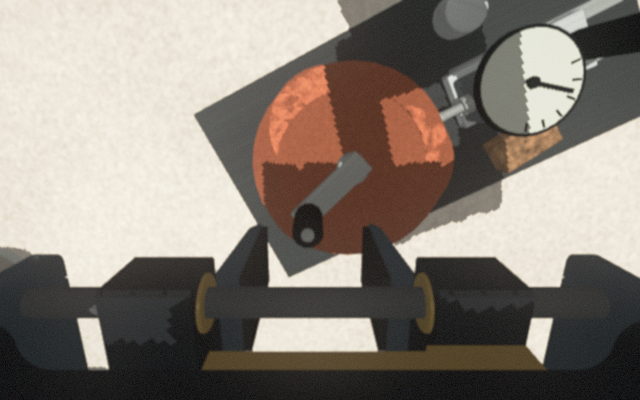

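```bash
python3 -m jog '[[0.05,-0.0005,-0.0033,0.03,0,0,0],[0.05,0,0,0.033,0,0,0],[0.05,0,0,0,0,0,0],[0.015,0,0,0,0,0,0],[0.015,0,0,0,0,0,0],[0.015,0,0,0,0,0,0],[0.015,0,0,0,0,0,0],[0.015,0,0,0,0,0,0]]' 15
python3 - <<'E'
from h import *
s=status.state();print(s["time_s"],s["ee_pos"],s["ee_rot"],s["force"],s["gripper_width"])
f=vision.grab_frame("wrist");np.savez("w11.npz",**f)
cv2.imwrite("pics/w11.png",f["color"])
E
```

```text
time_s: 11.5
ee_pos: [502.8, -109.1, 299.6]
ee_rot: [-180.0, 0.1, 145.2]
force: [-1.7, -2.7, 4.2]
gripper_width: 19.4
11.5 [ 502.8427979  -109.11606063  299.56282825] [-1.79987139e+02  8.55449610e-02  1.45190114e+02] [-1.74858913 -2.70347428  4.19125709] 19.44241700718915
```

View pics/w11.png

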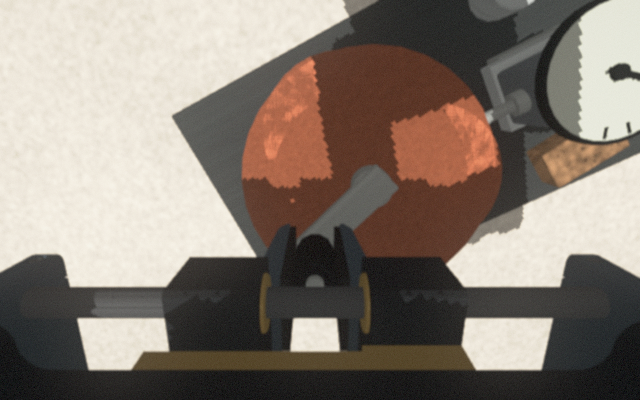

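```bash
python3 - <<'E'
from h import *
from scipy.optimize import least_squares
for n in ["w1","w9","w10","w11"]:
    f=dict(np.load(n+".npz"));P=cloud(f);z=P[...,2];ok=f["depth"]>0
    c=f["color"].astype(int)
    m=ok&(z>50)&(z<95)&(c[...,2]>c[...,0]*1.35)
    d=P[m][:,:2];
    ax=np.array([495.3,-63.8])
    v=d-ax;r=np.hypot(*v.T);a=np.degrees(np.arctan2(v[:,1],v[:,0]))%360
    sel=r<84;r=r[sel];a=a[sel]
    out=[]
    for b in range(0,360,10):
        q=r[(a>=b)&(a<b+10)]
        out.append(round(float(np.percentile(q,97)),1) if len(q)>20 else 0)
    print(n,out)
E
```

```text
w1 [63.1, 72.5, 69.9, 65.7, 64.2, 72.2, 77.4, 75.7, 74.6, 74.6, 74.7, 74.7, 74.8, 74.8, 74.8, 74.9, 76.0, 76.0, 75.1, 73.9, 73.8, 73.8, 73.9, 73.8, 74.1, 73.9, 73.5, 74.9, 0, 74.1, 73.9, 74.0, 70.5, 64.8, 62.1, 62.0]
w9 [53.6, 48.8, 44.8, 43.4, 76.7, 77.7, 76.8, 75.3, 74.5, 74.6, 74.6, 74.7, 74.8, 74.8, 74.8, 74.9, 75.9, 76.3, 75.2, 73.9, 74.0, 74.1, 74.0, 73.9, 74.0, 74.1, 73.8, 75.1, 0, 73.8, 69.3, 53.1, 46.6, 43.2, 41.7, 41.0]
w10 [73.1, 72.9, 73.0, 73.9, 76.0, 77.4, 76.6, 74.1, 73.5, 73.4, 73.6, 73.5, 73.6, 73.7, 73.8, 73.8, 75.0, 76.0, 75.3, 74.0, 74.1, 74.1, 74.2, 74.1, 74.1, 74.1, 73.9, 75.1, 76.2, 47.6, 73.6, 73.3, 72.7, 71.1, 48.8, 72.2]
w11 [65.2, 72.5, 72.7, 73.9, 76.1, 77.3, 76.5, 74.2, 73.5, 73.3, 73.5, 73.6, 73.8, 73.8, 73.8, 74.0, 75.0, 76.1, 75.5, 74.2, 74.1, 74.2, 74.3, 74.1, 73.9, 73.8, 74.2, 53.8, 0, 0, 0, 37.3, 44.6, 45.8, 48.2, 52.3]
```

```bash
python3 - <<'E'
from h import *
for n in ["w1","w10","w11"]:
    f=dict(np.load(n+".npz"));P=cloud(f);z=P[...,2];ok=f["depth"]>0
    c=f["color"].astype(int)
    m=ok&(z>50)&(z<95)&(c[...,2]>c[...,0]*1.35)
    d=P[m];
    v=d[:,:2]-[495.3,-63.8];r=np.hypot(*v.T);a=np.degrees(np.arctan2(v[:,1],v[:,0]))%360
    s=r<84;r=r[s];a=a[s];zz=d[s][:,2]
    for b in list(range(30,96,5))+list(range(260,340,5)):
        q=(a>=b)&(a<b+5)
        if q.sum()>10:
            i=r[q]>np.percentile(r[q],95); print(n,b,q.sum(),round(np.median(r[q][i]),1),round(np.median(zz[q][i])),end='; ')
    print()
E
```

```text
w1 30 206 66.7 80; w1 35 196 65.1 80; w1 40 188 64.5 79; w1 45 201 64.3 80; w1 50 199 65.2 79; w1 55 260 75.8 79; w1 60 294 77.8 78; w1 65 305 77.2 70; w1 70 318 76.3 69; w1 75 292 74.9 72; w1 80 307 74.5 70; w1 85 312 74.7 68; w1 90 325 74.7 69; w1 95 324 74.6 69; w1 260 227 73.7 80; w1 265 189 74.1 80; w1 270 103 74.7 79; w1 275 14 75.4 79; w1 290 23 71.3 80; w1 295 170 74.5 80; w1 300 191 74.4 79; w1 305 211 73.8 80; w1 310 216 74.2 79; w1 315 221 74.1 80; w1 320 206 71.9 79; w1 325 186 68.6 79; w1 330 179 66.0 80; w1 335 165 64.1 80; 
w10 30 361 73.5 80; w10 35 377 74.7 80; w10 40 393 75.8 80; w10 45 410 76.7 80; w10 50 407 77.2 80; w10 55 438 77.7 79; w10 60 439 77.2 79; w10 65 430 76.1 79; w10 70 424 75.1 79; w10 75 418 73.6 79; w10 80 429 73.7 80; w10 85 432 73.7 79; w10 90 434 73.6 80; w10 95 446 73.4 80; w10 260 334 74.0 80; w10 265 288 74.1 80; w10 270 170 74.7 79; w10 275 124 75.6 80; w10 280 83 75.8 80; w10 285 13 76.4 79; w10 295 29 48.0 86; w10 300 145 73.9 80; w10 305 278 73.6 80; w10 310 312 73.5 80; w10 315 304 73.3 80; w10 320 309 72.9 80; w10 325 313 73.2 79; w10 330 308 72.0 80; w10 335 163 54.6 85; 
w11 30 565 73.6 80; w11 35 593 74.6 80; w11 40 627 75.8 80; w11 45 647 76.6 80; w11 50 672 77.3 80; w11 55 718 77.5 80; w11 60 709 77.0 80; w11 65 729 76.3 80; w11 70 712 74.9 80; w11 75 695 73.7 80; w11 80 716 73.7 80; w11 85 731 73.7 79; w11 90 740 73.5 80; w11 95 751 73.5 80; w11 260 506 74.0 80; w11 265 278 74.6 79; w11 270 66 54.0 86; w11 310 55 33.9 86; w11 315 93 37.9 86; w11 320 164 43.4 86; w11 325 193 45.1 86; w11 330 199 45.7 85; w11 335 213 46.5 85;
```

```bash
python3 - <<'E'
from h import *
yaw=np.radians(145.2);tx=np.array([np.cos(yaw),np.sin(yaw)]);ty=np.array([np.sin(yaw),-np.cos(yaw)])
a0=-80.2
for i in range(33):
    a=np.radians(a0+12*i);b=a+np.radians(12)
    d=45*np.array([np.cos(b)-np.cos(a),np.sin(b)-np.sin(a)])
    print(i,round(a0+12*i,1),"[0.015,%.4f,%.4f,0,0,0,0]"%(d@tx/1000,d@ty/1000))
E
cat > snap.py <<'E'
import sys
from h import *
n=sys.argv[1]
s=status.state();f=vision.grab_frame("wrist");np.savez(n+".npz",**f)
cv2.imwrite("pics/"+n+".png",f["color"])
p=s["ee_pos"][:2]-[495.3,-63.8]
print(n,"t",round(s["time_s"],2),"knob ang",round(float(np.degrees(np.arctan2(p[1],p[0]))),1),"r",round(float(np.hypot(*p)),1),"F",np.round(s["force"],1),"z",round(s["ee_pos"][2],1))
E
```

```text
0 -80.2 [0.015,-0.0060,0.0073,0,0,0,0]
1 -68.2 [0.015,-0.0043,0.0084,0,0,0,0]
2 -56.2 [0.015,-0.0025,0.0091,0,0,0,0]
3 -44.2 [0.015,-0.0006,0.0094,0,0,0,0]
4 -32.2 [0.015,0.0014,0.0093,0,0,0,0]
5 -20.2 [0.015,0.0033,0.0088,0,0,0,0]
6 -8.2 [0.015,0.0051,0.0079,0,0,0,0]
7 3.8 [0.015,0.0066,0.0067,0,0,0,0]
8 15.8 [0.015,0.0079,0.0052,0,0,0,0]
9 27.8 [0.015,0.0088,0.0034,0,0,0,0]
10 39.8 [0.015,0.0093,0.0015,0,0,0,0]
11 51.8 [0.015,0.0094,-0.0004,0,0,0,0]
12 63.8 [0.015,0.0091,-0.0024,0,0,0,0]
13 75.8 [0.015,0.0084,-0.0042,0,0,0,0]
14 87.8 [0.015,0.0074,-0.0059,0,0,0,0]
15 99.8 [0.015,0.0060,-0.0073,0,0,0,0]
16 111.8 [0.015,0.0043,-0.0084,0,0,0,0]
17 123.8 [0.015,0.0025,-0.0091,0,0,0,0]
18 135.8 [0.015,0.0006,-0.0094,0,0,0,0]
19 147.8 [0.015,-0.0014,-0.0093,0,0,0,0]
20 159.8 [0.015,-0.0033,-0.0088,0,0,0,0]
21 171.8 [0.015,-0.0051,-0.0079,0,0,0,0]
22 183.8 [0.015,-0.0066,-0.0067,0,0,0,0]
23 195.8 [0.015,-0.0079,-0.0052,0,0,0,0]
24 207.8 [0.015,-0.0088,-0.0034,0,0,0,0]
25 219.8 [0.015,-0.0093,-0.0015,0,0,0,0]
26 231.8 [0.015,-0.0094,0.0004,0,0,0,0]
27 243.8 [0.015,-0.0091,0.0024,0,0,0,0]
28 255.8 [0.015,-0.0084,0.0042,0,0,0,0]
29 267.8 [0.015,-0.0074,0.0059,0,0,0,0]
30 279.8 [0.015,-0.0060,0.0073,0,0,0,0]
31 291.8 [0.015,-0.0043,0.0084,0,0,0,0]
32 303.8 [0.015,-0.0025,0.0091,0,0,0,0]
```

```bash
python3 -m jog '[[0.015,-0.006,0.0073,0,0,0,0],[0.015,0,0,0,0,0,0]]' >/dev/null; python3 snap.py c01
python3 -m jog '[[0.015,-0.0043,0.0084,0,0,0,0],[0.015,0,0,0,0,0,0]]' >/dev/null; python3 snap.py c02
```

```text
c01 t 11.8 knob ang -68.1 r 45.8 F [-0.7 -0.7  4.3] z 299.6
c02 t 12.1 knob ang -56.0 r 45.6 F [-0.6  0.6  4.5] z 299.6
```

View pics/c02.png

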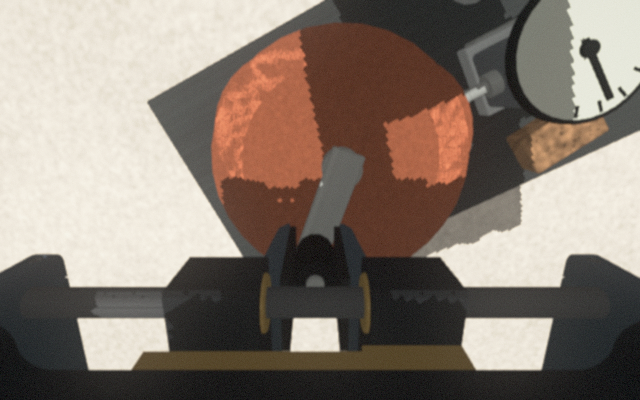

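```bash
cat > dial.py <<'E'
import sys
from h import *
Y=np.array([np.sin(np.radians(7.6)),np.cos(np.radians(7.6))]);X=np.array([Y[1],-Y[0]])
C=np.array([512.7,64.8])
def rect(f,S=240,w=90.,C=C,z=98):
    g=np.linspace(-w/2,w/2,S); src=[];
    pts=[(-w/2,-w/2),(w/2,-w/2),(w/2,w/2),(-w/2,w/2)]  # (rigx,rigy)
    for x,y in pts:
        p=C+x*X+y*Y; src.append(proj(f,[p[0],p[1],z]))
    dst=[(0,S),(S,S),(S,0),(0,0)]
    H=cv2.getPerspectiveTransform(np.float32(src),np.float32(dst))
    return cv2.warpPerspective(f["color"],H,(S,S))
def read(f,C=C,S=360,w=90.):
    im=rect(f,S,w,C); g=im.max(2).astype(float); k=S/w
    return im
if __name__=="__main__":
    t=[]
    for n in sys.argv[2:]:
        f=dict(np.load(n+".npz")); im=rect(f); cv2.putText(im,n,(5,15),0,.5,(0,0,255),1); cv2.circle(im,(120,120),int(33.5*240/90),(0,255,0),1);t.append(im)
    while len(t)%3: t.append(np.zeros_like(t[0]))
    cv2.imwrite(sys.argv[1],np.vstack([np.hstack(t[i:i+3]) for i in range(0,len(t),3)]))
E
python3 dial.py pics/d1.png w9 w10 w11 c01 c02
```

```text
(no output)
```

View pics/d1.png

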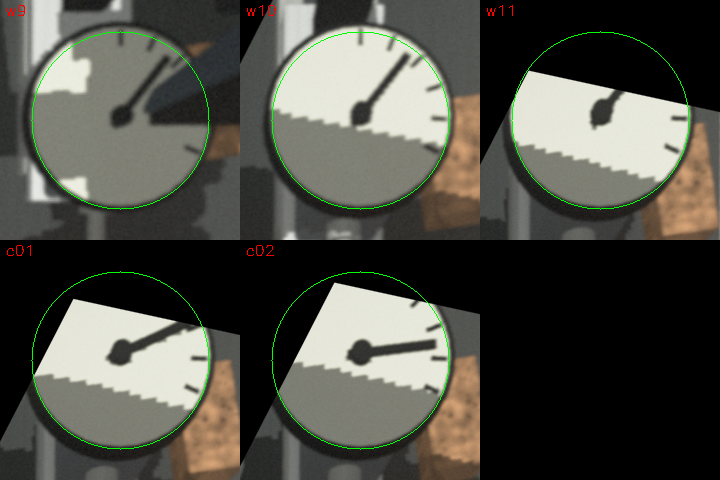

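```bash

python3 -m jog '[[0.015,-0.0025,0.0091,0,0,0,0],[0.015,0,0,0,0,0,0]]' >/dev/null; python3 snap.py c03
python3 -m jog '[[0.015,-0.0006,0.0094,0,0,0,0],[0.015,0,0,0,0,0,0]]' >/dev/null; python3 snap.py c04
python3 -m jog '[[0.015,0.0014,0.0093,0,0,0,0],[0.015,0,0,0,0,0,0]]' >/dev/null; python3 snap.py c05
python3 -m jog '[[0.015,0.0033,0.0088,0,0,0,0],[0.015,0.0051,0.0079,0,0,0,0],[0.015,0,0,0,0,0,0]]' >/dev/null; python3 snap.py c07
python3 -m jog '[[0.015,0.0066,0.0067,0,0,0,0],[0.015,0.0079,0.0052,0,0,0,0],[0.015,0,0,0,0,0,0]]' >/dev/null; python3 snap.py c09
python3 dial.py pics/d2.png c03 c04 c05 c07 c09
```

```text
c03 t 12.4 knob ang -44.0 r 45.4 F [-0.7  1.9  5.7] z 299.6
c04 t 12.7 knob ang -32.4 r 45.2 F [-2.2  1.2  7. ] z 299.6
c05 t 13.0 knob ang -20.5 r 44.9 F [-2.5  1.3  6.9] z 299.6
c07 t 13.43 knob ang 3.5 r 44.5 F [-2.2  0.1  7.5] z 299.5
c09 t 13.85 knob ang 27.6 r 44.1 F [-3.3 -2.2  8.9] z 299.6
```

View pics/d2.png

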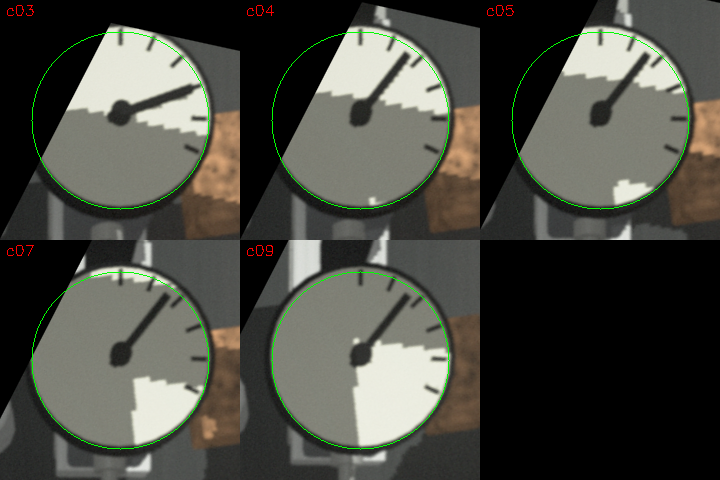

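View pics/c09.png

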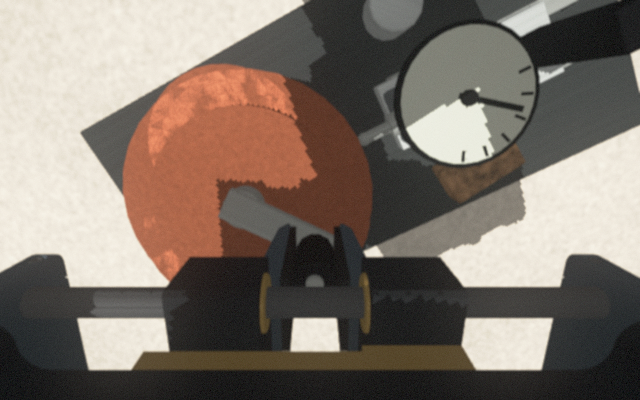

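```bash

python3 -m jog '[[0.015,0.0088,0.0034,0,0,0,0],[0.015,0.0093,0.0015,0,0,0,0],[0.015,0,0,0,0,0,0]]' >/dev/null; python3 snap.py c11
python3 -m jog '[[0.015,0.0094,-0.0004,0,0,0,0],[0.015,0,0,0,0,0,0]]' >/dev/null; python3 snap.py c12
python3 -m jog '[[0.015,0.0091,-0.0024,0,0,0,0],[0.015,0,0,0,0,0,0]]' >/dev/null; python3 snap.py c13
python3 dial.py pics/d3.png c11 c12 c13
```

```text
c11 t 14.28 knob ang 51.8 r 43.9 F [-3.1 -2.7  6.8] z 299.6
c12 t 14.57 knob ang 63.6 r 43.9 F [-1.9 -3.1  5.7] z 299.6
c13 t 14.88 knob ang 75.6 r 43.9 F [-0.7 -4.3  7.3] z 299.6
```

View pics/d3.png

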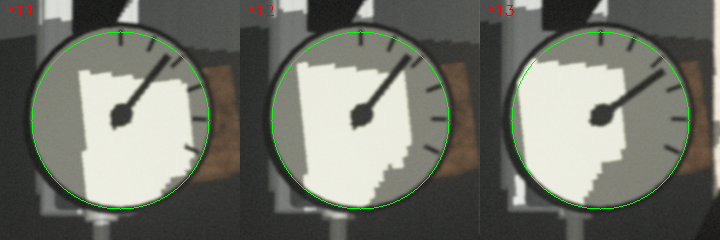

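```bash

python3 -m jog '[[0.015,0.0042,-0.0021,0,0,0,0],[0.015,0,0,0,0,0,0]]' >/dev/null; python3 snap.py c135
python3 -m jog '[[0.015,0.0042,-0.0021,0,0,0,0],[0.015,0,0,0,0,0,0]]' >/dev/null; python3 snap.py c14
python3 -m jog '[[0.015,0.0074,-0.0059,0,0,0,0],[0.015,0,0,0,0,0,0]]' >/dev/null; python3 snap.py c15
python3 -m jog '[[0.015,0.006,-0.0073,0,0,0,0],[0.015,0.0043,-0.0084,0,0,0,0],[0.015,0,0,0,0,0,0]]' >/dev/null; python3 snap.py c17
python3 -m jog '[[0.015,0.0025,-0.0091,0,0,0,0],[0.015,0.0006,-0.0094,0,0,0,0],[0.015,0,0,0,0,0,0]]' >/dev/null; python3 snap.py c19
python3 -m jog '[[0.015,-0.0014,-0.0093,0,0,0,0],[0.015,-0.0033,-0.0088,0,0,0,0],[0.015,0,0,0,0,0,0]]' >/dev/null; python3 snap.py c21
python3 dial.py pics/d4.png c135 c14 c15 c17 c19 c21
```

```text
c135 t 15.18 knob ang 80.8 r 43.8 F [ 2.9 -3.9  5.2] z 299.6
c14 t 15.47 knob ang 87.2 r 44.0 F [ 1.4 -4.8  6.8] z 299.6
c15 t 15.78 knob ang 100.0 r 44.1 F [ 0.2 -3.4  6.6] z 299.6
c17 t 16.2 knob ang 124.3 r 44.5 F [ 1.6 -1.5  7. ] z 299.6
c19 t 16.62 knob ang 148.4 r 45.0 F [-0.2 -0.6  8.2] z 299.5
c21 t 17.05 knob ang 172.3 r 45.4 F [-1.   0.2  9.1] z 299.5
```

View pics/d4.png

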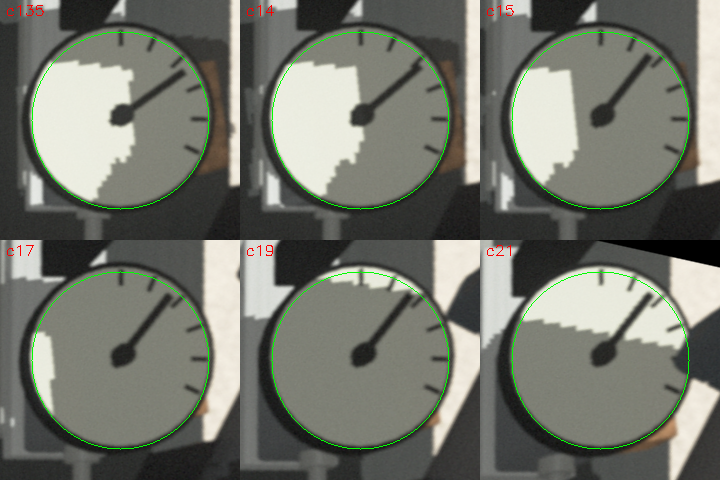

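```bash

python3 -m jog '[[0.015,-0.0051,-0.0079,0,0,0,0],[0.015,0,0,0,0,0,0]]' >/dev/null; python3 snap.py c22
python3 -m jog '[[0.015,-0.0066,-0.0067,0,0,0,0],[0.015,0,0,0,0,0,0]]' >/dev/null; python3 snap.py c23
python3 -m jog '[[0.015,-0.0079,-0.0052,0,0,0,0],[0.015,0,0,0,0,0,0]]' >/dev/null; python3 snap.py c24
python3 -m jog '[[0.015,-0.0088,-0.0034,0,0,0,0],[0.015,-0.0093,-0.0015,0,0,0,0],[0.015,0,0,0,0,0,0]]' >/dev/null; python3 snap.py c26
python3 -m jog '[[0.015,-0.0094,0.0004,0,0,0,0],[0.015,-0.0091,0.0024,0,0,0,0],[0.015,0,0,0,0,0,0]]' >/dev/null; python3 snap.py c28
python3 dial.py pics/d5.png c22 c23 c24 c26 c28
```

```text
c22 t 17.35 knob ang -175.9 r 45.6 F [-2.1 -0.4 10.4] z 299.5
c23 t 17.65 knob ang -163.8 r 45.8 F [-2.3 -0.9 11. ] z 299.5
c24 t 17.95 knob ang -151.9 r 45.9 F [-2.9 -0.9 12.1] z 299.5
c26 t 18.38 knob ang -128.0 r 46.1 F [-2.9 -3.  10.2] z 299.5
c28 t 18.8 knob ang -103.9 r 46.1 F [-0.5 -4.3  9.2] z 299.5
```

View pics/d5.png

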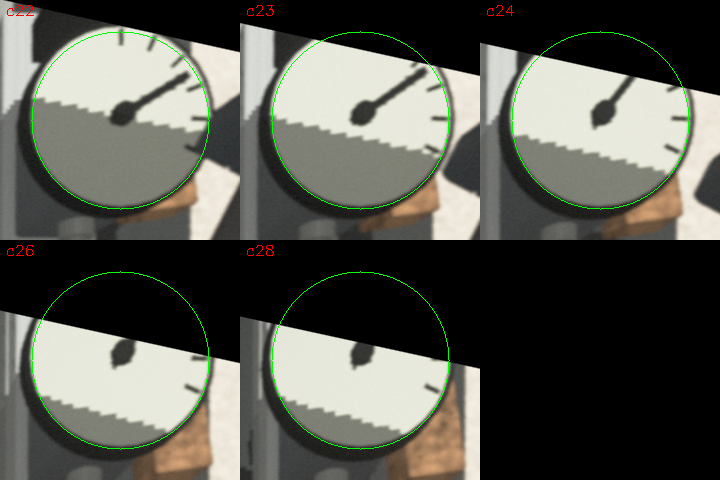

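```bash

python3 -m jog '[[0.015,-0.0084,0.0042,0,0,0,0],[0.015,-0.0074,0.0059,0,0,0,0],[0.015,-0.006,0.0073,0,0,0,0],[0.015,0,0,0,0,0,0]]' >/dev/null; python3 snap.py c31
python3 -m jog '[[0.015,-0.0043,0.0084,0,0,0,0],[0.015,0,0,0,0,0,0],[0.015,0,0,0,0,0,0]]' >/dev/null; python3 snap.py c32
python3 dial.py pics/d6.png c02 c31 c32
```

```text
c31 t 19.35 knob ang -68.1 r 45.8 F [ 0.6 -2.1  8.1] z 299.5
c32 t 19.77 knob ang -56.0 r 45.5 F [ 1.8 -1.2  7.2] z 299.6
```

View pics/d6.png

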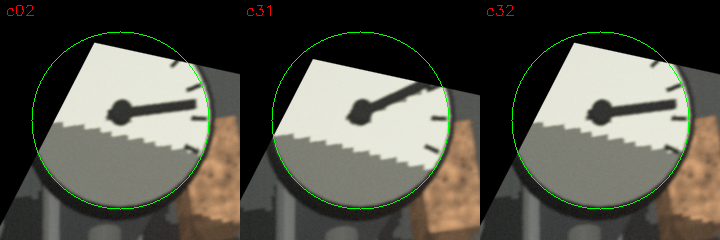

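```bash

python3 -m jog '[[0.03,0,0,0,0,0,0],[0.04,0,0,0,0,0,0],[0.045,0,0,0,0,0,0],[0.045,0,0,-0.03,0,0,0],[0.045,0,0,-0.045,0,0,0],[0.045,0,0,0,0,0,0],[0.045,0,0,0,0,0,0]]'; python3 snap.py e1
python3 dial.py pics/d7.png c32 e1; python3 - <<'E'
from h import *
f=dict(np.load("e1.npz"));P=cloud(f);z=P[...,2];ok=f["depth"]>0
c=f["color"].astype(int)
m=ok&(z>50)&(z<95)&(c[...,2]>c[...,0]*1.35)
v=P[m][:,:2]-[495.3,-63.8];r=np.hypot(*v.T);a=np.degrees(np.arctan2(v[:,1],v[:,0]))%360
for b in range(50,121,5):
    q=r[(a>=b)&(a<b+5)&(r<84)];print(b,round(np.percentile(q,97),1),end="; ")
E
```

```text
time_s: 20.7
ee_pos: [519.8, -101.6, 373.1]
ee_rot: [-180.0, -0.1, 145.2]
force: [-0.1, -1.3, -0.3]
gripper_width: 45.0
e1 t 20.7 knob ang -57.1 r 45.1 F [-0.1 -1.3 -0.3] z 373.1
50 73.1; 55 73.3; 60 74.1; 65 75.4; 70 76.5; 75 77.3; 80 77.5; 85 77.1; 90 76.2; 95 75.1; 100 73.9; 105 73.3; 110 73.5; 115 73.4; 120 73.6;
```

View pics/d7.png

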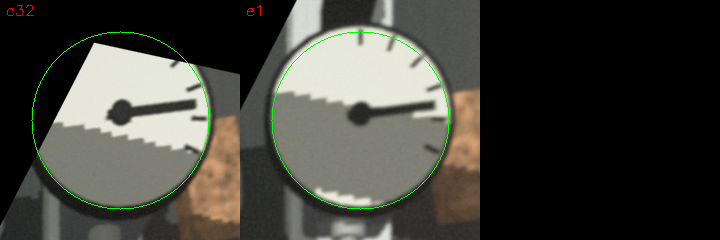

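View pics/e1.png

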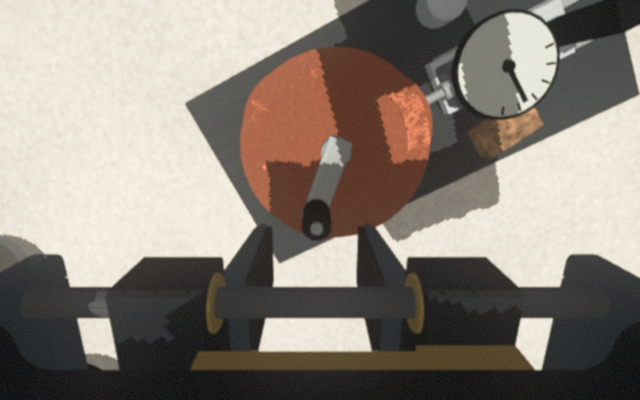

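```bash
python3 -c "
from workcell import ticket;print(ticket.job_done())"
```

```text
the job is handed in; nothing more can be done
None
```

I finished the job and handed it in at about 20.7 s of the 69 s allowed. The proudest spot is now at the plunger, and the robot has let go and is clear.

- **Gauge:** I slid it up until the plunger was pressed about 3.2 mm on an ordinary place of the edge, then released it.
- **Turning:** I led the crank knob counter-clockwise through about 384°, reading the dial in wrist pictures, mostly every 12–24°. The proudest spot read about 7.2 mm, roughly 4 mm above ordinary. The two lesser spots read about 5 mm each. No reading came near the 9.3 mm limit. The needle was out of view in the frames at about 312° and 336°, but the depth outline showed nothing proud there.
- **Last checks:** after letting go, the needle still read about 7.2 mm. The depth outline put the peak at about 82°, and the plunger points at 82.4°. The measured tool force was near zero.

**Two disagreements:**
- The proudest spot appeared to start only about 25–27° from the plunger, while the task says at least 40°. Both the gauge and the depth outline gave this same spot as the proudest.
- The depth outline read about 1.5 mm smaller in radius than nominal all round. I took that as calibration or axis error and relied on the dial for the amount.

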